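# Flip the jar's marker to its other face

### The arm

A 6-joint arm with a two-finger parallel gripper is mounted at the origin on the work surface. World frame = base frame: x ahead of the robot, y to its left, z up, the work surface at z = 0. Lengths are in m, angles in rad, forces in N, time in s.
With the tool pointing down it reaches from about 0.275 to 0.875 m from the base axis. Payload 12.5 kg.
Tool frame: the origin (TCP) lies at the very end of the fingers, on their centre line; the grasp point (between the pads) lies 19 mm behind it; x points along the fingers, y is the direction in which the jaws open and shut, and the axes are right-handed (so a half turn about x gives the same grasp; the last joint's range is limited). The gripper opens to 85 mm and grips with 20 to 120 N. Pads are 22 mm wide; open, the fingers measure 114 mm over their backs; the gripper's body (76 mm by 85 mm) begins 54 mm behind the grasp point. The pads swing forward as they close: fully open they stand 13 mm farther back than shut.
Start: joints at [-1.316, 0.351, 1.652, -0, 1.139, -0.085], TCP at [0.183, -0.519, 0.194] pointing down, gripper open.
Joint ranges: [-2.75, 2.75], [-0.79, 2.1], [0.01, 2.65], [-1.57, 4.71], [0.07, 3.14], [-2.87, 2.87]. Speed limits (rad/s): [2.22, 2.22, 2.79, 3.14, 3.14, 3.14].

### API

Orientations are given as a 3x3 rotation matrix whose columns are the frame's x, y, z axes.
In Python, from bench import manip gives the robot as it stands. Calls block until the motion is done:
- manip.move_ptp(position, orientation): joint-space move of the TCP to a pose.
- manip.move_l(position, attitude=None, max_speed=0.15): straight line of the TCP; attitude=None keeps the orientation; max_speed is the mean speed in m/s.
- manip.move_j(angles): joint-space move.
- manip.set_gripper(opening, effort=None): opening from 0.0 (shut) to 1.0 (fully open); effort is the grip in N (None keeps the last); returns when the fingers have stopped.
- manip.dwell(seconds).
- manip.inverse_kinematics(position, orientation): joint angles nearest the present ones, or None.
- manip.grab_frame(name): name is "scene" or "top" or "wrist"; returns (picture, depth): 420x560x3 uint8, red, green, blue; 420x560 float32, m along the optical axis (not along the pixel's ray), 0 where there is no reading.
- manip.get_calibration(name): a dict with "camera_matrix" (3x3 intrinsics, pixels), "k1" (the pictures are not rectified: a ray, as slopes to the right and down, at radius r is drawn at 1 + k1 r^2 times it, then the intrinsics apply), "R" (3x3) and "t" (3): a world point X has camera coordinates R X + t. Camera axes: x right, y down, z forward; pixel columns grow to the right and rows downward; lengths in m; the calibration is good to about 2 mm. A picture is of the moment at which its call begins: read the wrist's pose just before it. get_calibration takes no time and is no camera call; for the wrist camera it gives the pose at the moment of the call.
A pose or a line that the arm cannot do raises manip.Unreachable and nothing moves.
- manip.sign_off(): hands the job in, once; it reports no verdict.
Trained networks look in the newest picture that a camera, given by its name, has taken for a name from the list of things; names that differ only in an ending like _2 or _b are one class to them, and where a whole thing is asked for, a point or a joint stands for the part that bears it (a point fixed in the world has none). Each returns a list of dicts, best first, with "confidence" (0 to 1); they miss things now and then, are a little off and sometimes report something else, mostly with a low value. They report only what shows in the picture. A call takes as long as a camera call. They do not tell look-alikes from the thing itself.
- manip.look_for(camera, name): "at" ([x, y, z] in m, in world coordinates, good to about 4 mm: the middle of the surface that is visible of it).
Readings, each from a call of its own:
- manip.current_time(): time.
- manip.current_qpos(): joint angles.
- manip.current_joint_vel(): joint speeds.
- manip.current_joint_torque(): joint torques, N m.
- manip.current_ee_pos(): TCP position.
- manip.current_tcp_rot(): TCP orientation.
- manip.current_force(): force on the tool from outside, world axes, zero at the start.
- manip.current_ft_torque(): the same for the moment, N m.
- manip.current_grip_width(): opening from 0.0 (shut) to 1.0 (fully open).
Only numpy, scipy, OpenCV 4.12 (cv2) and the standard library are available. Lean on these libraries where they do the work, as an engineer would, in place of code of your own. Each camera call takes 0.05 s, during which the arm holds its last target.

### The job

Two flip markers stand on the vanity, each with one product standing just behind it. The closed ceramic jar has run out: with the fingertips, gently push the wooden paddle of the jar's marker up and over its pivot until it lies fully flat on the opposite side, showing its three-bar face. Do not lift, tip or shove the marker, and leave the jar, the face scrubber and the scrubber's marker as they are.

Things in the scene. Friction and masses are not known exactly. Their poses are not given: they have to be found in the camera images.
- jar_marker: Loose 0.8 kg flip marker beside the jar. Steel foot 100 x 110 x 14 mm; two upright cheeks (18 x 7 mm, 72 mm apart inside, top 108 mm above table). Origin: centre of the foot's underside; z up, x roughly to the robot's left (world +y), y along the level pivot pin, 100 mm above the origin, pointing roughly at the robot. A stop bar (26 mm in x, 87-93 mm above table) spans the cheeks under the pin.
- jar_paddle (a joint): Paddle angle, rad. Wooden plate 66 mm wide, 5 thick, to 78 mm from the pivot. 0: level, to the robot's right (marker's -x), disc face up; pi/2: upright; pi: level, to the robot's left (+x), three-bar face up. Hard stops at 0 and pi; starts at 0 to 0.25. Slightly stiff hinge (under 1 N at the free edge); stays wherever it is left, so push it all the way.
- jar_edge (a point): Middle of that paddle's free edge, 78 mm from the pivot pin (in mid thickness).
- scrubber_marker: Second flip marker, the same in every way, beside the orange face scrubber. Same origin and axes. Leave it alone.
- scrubber_paddle (a joint): The same for the scrubber's marker: angle of its paddle, rad, same meaning and sizes.
- scrubber_edge (a point): Middle of that paddle's free edge, 78 mm from the pivot pin (in mid thickness).
- jar: Loose small closed white ceramic jar with a knobbed lid, 64 mm across, 62 mm high, standing about 120 mm from its marker's origin, on the side away from the robot (marker's -y). Origin: centre of its underside. Not to be moved.
- scrubber: Loose orange silicone face scrubber, a soft-edged pad 55 x 75 x 18 mm with a grip ridge on top, 34 mm high in all, lying about 120 mm from its marker's origin, on the side away from the robot (marker's -y). Origin: centre of its underside. Not to be moved.
Not all that is in view belongs to the job. Leave any blue or yellow look-alike of the jar_marker alone.

How it is judged:
By the outcome, as a careful person would: the job done as asked, in the order asked, and still so for the second after the job is handed in, with the robot touching nothing.
It also fails if it takes over 45 s, if anything falls off the work surface, if the arm or the gripper's body presses on something with over 40 N, if the wrist force passes 120 N, or if a joint passes its speed limit or range.

## Working session

There is one attempt and no reset: what is moved stays moved. The work goes in short steps, each a Python script; the robot and the scene stay as the last script left them, time stands still between calls to the robot, and variables do not carry over. Pictures are saved under pics/ and viewed, and the job is handed in when it is done.

```bash
mkdir -p pics; ls
cat > h.py <<'E'
import numpy as np, cv2
from bench import manip
def shot(cam,fn):
    p,d=manip.grab_frame(cam); cv2.imwrite('pics/'+fn,p[:,:,::-1]); np.save('pics/'+fn+'.npy',d)
    return p,d
def unproj(cal,u,v,d):
    K=np.array(cal['camera_matrix']);k1=cal['k1']
    p=cv2.undistortPoints(np.array([[[u,v]]],float),K,np.array([k1,0,0,0,0.]))[0,0]
    X=np.array([p[0]*d,p[1]*d,d]); return np.array(cal['R']).T@(X-np.array(cal['t']))
E
python3 - <<'E'
from h import *
for c in ['scene','top']:
    shot(c,c+'0.png')
    for n in ['jar_marker','jar_paddle','jar_edge','scrubber_marker','jar','scrubber']:
        print(c,n,[(np.round(r['at'],3).tolist(),round(r['confidence'],2)) for r in manip.look_for(c,n)])
print(manip.current_time())
E
```

```text
pics
scene jar_marker [([0.454, 0.056, 0.099], 0.98), ([0.398, 0.26, 0.021], 0.98), ([0.733, 0.05, 0.026], 0.87), ([0.584, 0.19, 0.063], 0.7)]
scene jar_paddle [([0.698, 0.054, 0.104], 0.91), ([0.577, 0.176, 0.106], 0.83), ([0.408, 0.284, 0.103], 0.76), ([0.46, 0.058, 0.101], 0.58)]
scene jar_edge [([0.697, 0.056, 0.104], 0.93), ([0.462, 0.059, 0.105], 0.91), ([0.577, 0.17, 0.107], 0.88), ([0.401, 0.284, 0.109], 0.77)]
scene scrubber_marker []
scene jar [([0.71, 0.199, 0.054], 0.73)]
scene scrubber [([0.703, -0.194, 0.016], 0.69)]
top jar_marker [([0.393, 0.253, 0.089], 0.92), ([0.708, 0.043, 0.099], 0.89), ([0.437, 0.064, 0.103], 0.81), ([0.566, 0.196, 0.102], 0.59), ([0.701, 0.211, 0.048], 0.23)]
top jar_paddle [([0.458, 0.057, 0.104], 0.85), ([0.403, 0.281, 0.099], 0.84), ([0.691, 0.054, 0.104], 0.79), ([0.577, 0.17, 0.11], 0.66)]
top jar_edge [([0.458, 0.059, 0.103], 0.97), ([0.399, 0.286, 0.099], 0.88)]
top scrubber_marker [([0.575, -0.192, 0.094], 0.83)]
top jar [([0.7, 0.212, 0.049], 0.76), ([0.576, 0.171, 0.108], 0.42)]
top scrubber [([0.694, -0.189, 0.018], 0.58)]
0.7
```

View pics/scene0.png

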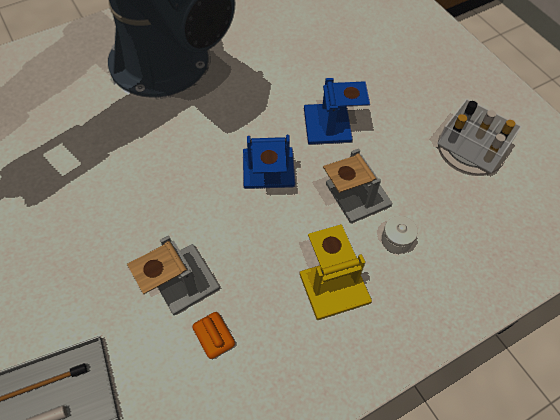

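View pics/top0.png

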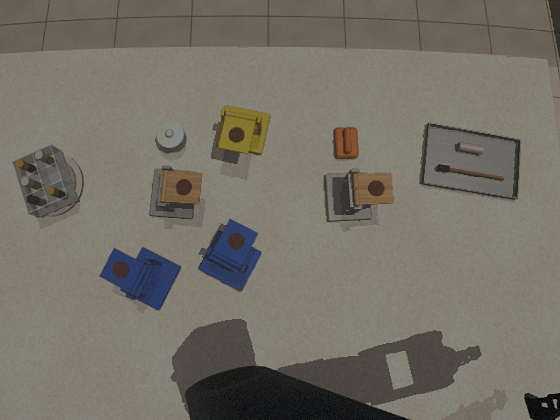

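Candidates (scene px): the blue ones at (336,110) and (268,162), the yellow one at (335,272), and the grey ones with wooden paddles at (357,185) and (180,275). The grey one at (357,185), top (178,190), is the jar's marker: its paddle is wooden and the white jar stands just behind it. I'll confirm this in an enlarged crop and measure its pose from depth.

Run:
```python
from h import *
a=cv2.imread('pics/top0.png')[110:270,100:290]; b=cv2.imread('pics/scene0.png')[130:270,290:430]
cv2.imwrite('pics/crop.png',np.hstack([cv2.resize(a,(475,400),interpolation=2),cv2.resize(b,(325,400),interpolation=2)]))
for c,box in [('top',(140,160,215,225)),('scene',(315,145,395,225))]:
    cal=manip.get_calibration(c);d=np.load(f'pics/{c}0.png.npy');im=cv2.imread(f'pics/{c}0.png')[:,:,::-1].astype(int)
    P=[];C=[]
    for v in range(box[1],box[3]):
        for u in range(box[0],box[2]):
            if d[v,u]>0: P.append(unproj(cal,u,v,d[v,u]));C.append(im[v,u])
    P=np.array(P);C=np.array(C);np.savez('pics/pc_'+c,P=P,C=C)
    wood=(C[:,0]-C[:,2]>35)&(P[:,2]>.07)&(P[:,2]<.16)
    W=P[wood]; print(c,'wood',len(W),W.mean(0).round(4)); 
    r=cv2.minAreaRect(W[:,:2].astype(np.float32)*1000);print(r)
    A=np.c_[W[:,:2],np.ones(len(W))];s=np.linalg.lstsq(A,W[:,2],rcond=None)[0];print('plane',s.round(3))
    foot=(P[:,2]>.009)&(P[:,2]<.02);F=P[foot];print('foot',len(F),cv2.minAreaRect(F[:,:2].astype(np.float32)*1000))
    print(np.histogram(P[:,2],bins=np.arange(-.01,.17,.01))[0])
```

```text
top wood 976 [0.5756 0.1742 0.1077]
((575.8201293945312, 173.18289184570312), (82.04557037353516, 65.68097686767578), 85.47523498535156)
plane [-0.009 -0.095  0.129]
foot 805 ((578.8572998046875, 209.42567443847656), (100.66678619384766, 111.58223724365234), 85.14680480957031)
[ 857 1740  800    7   10    6    7    4    9   15  107  979  316    0
    0    0    0]
scene wood 1160 [0.5777 0.172  0.1065]
((605.6409912109375, 163.49508666992188), (92.51578521728516, 149.1495819091797), 72.94329833984375)
plane [-0.008 -0.096  0.127]
foot 1220 ((579.9800415039062, 207.95391845703125), (100.8157958984375, 111.29224395751953), 85.33995819091797)
[2287 1312 1175   22   22   50   49   25   22   32   84 1155  134    0
    0    0    0]
```

View pics/crop.png

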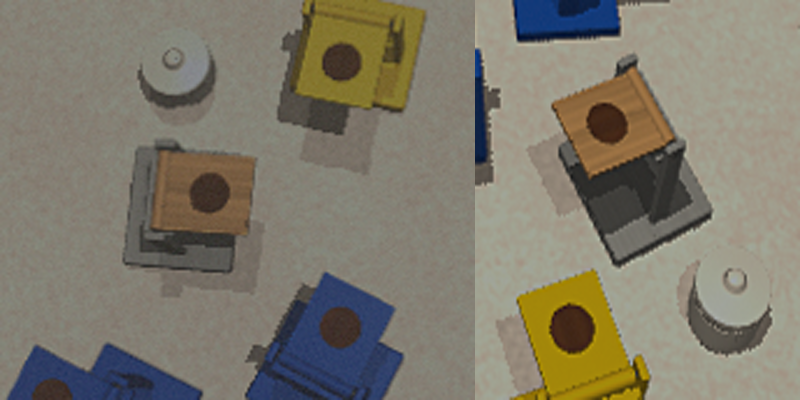

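The crop confirms it: grey foot, wooden disc-face paddle, jar directly behind. Its origin is about (0.579, 0.209), with marker x about 85° from world x and the paddle at about 0.1 rad. My plan is to reach in from the robot side with a downward-tilted closed gripper under the paddle's outer half, then sweep an arc about the pin. First I'll check how much room the neighbours leave and which IK tilts work.

```bash
cat >> h.py <<'E'
O=np.array([.5794,.2087,0]);th=np.deg2rad(85.24)
mx=np.array([np.cos(th),np.sin(th),0]);my=np.array([-np.sin(th),np.cos(th),0]);mz=np.array([0,0,1.])
def M(x,y,z): return O+x*mx+y*my+z*mz
def ori(tilt,jawv=True,s=1):
    a=np.deg2rad(tilt); d=-my*np.cos(a)-mz*np.sin(a)
    side=mx; up=np.cross(d,side)
    y=up*s if jawv else side*s
    return np.c_[d,y,np.cross(d,y)]
E
python3 - <<'E'
from h import *
for c in ['top','scene']:
    cal=manip.get_calibration(c);d=np.load(f'pics/{c}0.png.npy');im=cv2.imread(f'pics/{c}0.png')[:,:,::-1].astype(int)
    P=[];
    for v in range(60,330):
        for u in range(80,420):
            q=im[v,u]
            if d[v,u]>0 and (q[2]-q[0]>40 or q[0]-q[2]>60): P.append(np.r_[unproj(cal,u,v,d[v,u]),q[2]>q[0]])
    P=np.array(P)
    L=np.c_[(P[:,:3]-O)@mx,(P[:,:3]-O)@my,P[:,2]]
    b=P[:,3]>0
    for nm,m in [('blue1',b&(P[:,1]<.16)&(P[:,1]>0)),('blue2',b&(P[:,1]>.19)),]:
        for lo,hi in [(.006,.03),(.03,.08),(.08,.13)]:
            mm=m&(P[:,2]>lo)&(P[:,2]<hi)
            if mm.sum()>5: print(c,nm,lo,mm.sum(),'mx',np.percentile(L[mm,0],[1,99]).round(3),'my',np.percentile(L[mm,1],[1,99]).round(3),'zmax',P[mm,2].max().round(3))
for jv in (True,False):
  for s in (1,-1):
    for t in (30,40,50,60,70):
        r=[]
        for p in [(-.1,.02,.07),(-.058,.02,.07),(0,.02,.16),(.06,.02,.12)]:
            q=manip.inverse_kinematics(M(*p),ori(t,jv,s)); r.append(None if q is None else np.round(q,2).tolist())
        print(jv,s,t,r)
E
```

```text
top blue1 0.006 866 mx [-0.206 -0.081] my [0.113 0.201] zmax 0.03
top blue1 0.08 1182 mx [-0.196 -0.107] my [0.064 0.162] zmax 0.111
top blue2 0.006 1242 mx [-0.028  0.076] my [0.137 0.258] zmax 0.022
top blue2 0.08 1149 mx [0.011 0.108] my [0.146 0.234] zmax 0.112
scene blue1 0.006 768 mx [-0.209 -0.082] my [0.077 0.2  ] zmax 0.03
scene blue1 0.03 51 mx [-0.186 -0.107] my [0.115 0.158] zmax 0.078
scene blue1 0.08 1054 mx [-0.199 -0.108] my [0.06  0.155] zmax 0.11
scene blue2 0.006 1199 mx [-0.028  0.068] my [0.131 0.256] zmax 0.029
scene blue2 0.03 136 mx [0.007 0.039] my [0.152 0.234] zmax 0.08
scene blue2 0.08 967 mx [0.008 0.108] my [0.142 0.233] zmax 0.109
True 1 30 [None, None, [0.54, 0.39, 2.21, 4.1, 0.66, 2.64], [0.66, 0.54, 2.12, 4.19, 0.74, 2.65]]
True 1 40 [None, [0.36, 0.5, 2.25, 3.83, 0.54, 2.82], [0.49, 0.32, 2.14, 4.49, 0.44, 2.22], [0.61, 0.46, 2.06, 4.5, 0.52, 2.31]]
True 1 50 [[0.22, 0.42, 2.21, 4.01, 0.25, 2.53], [0.32, 0.44, 2.17, 4.27, 0.28, 2.34], [0.45, 0.29, 2.05, -1.1, 0.37, 1.49], [0.56, 0.43, 1.98, -1.23, 0.42, 1.72]]
True 1 60 [[0.19, 0.4, 2.11, -0.81, 0.1
[... 2017 characters left out ...]
2.3, 3.7, 0.85, -1.71], [0.54, 0.39, 2.21, 4.1, 0.66, -2.07], [0.66, 0.54, 2.12, 4.19, 0.74, -2.06]]
False -1 40 [[0.25, 0.49, 2.3, 3.65, 0.55, -1.79], [0.36, 0.5, 2.25, 3.83, 0.54, -1.89], [0.49, 0.32, 2.14, 4.49, 0.44, -2.5], [0.61, 0.46, 2.06, 4.5, 0.52, -2.4]]
False -1 50 [[0.22, 0.42, 2.21, 4.01, 0.25, -2.19], [0.32, 0.44, 2.17, 4.27, 0.28, -2.37], None, None]
False -1 60 [[0.19, 0.4, 2.11, -0.81, 0.19, 2.6], [0.28, 0.42, 2.06, -0.84, 0.24, 2.72], [0.4, 0.3, 1.94, -0.52, 0.49, 2.46], [0.51, 0.42, 1.88, -0.64, 0.48, 2.68]]
False -1 70 [[0.16, 0.41, 1.99, -0.21, 0.41, 1.99], [0.25, 0.44, 1.95, -0.26, 0.44, 2.12], [0.36, 0.34, 1.82, -0.23, 0.68, 2.17], [0.46, 0.45, 1.76, -0.3, 0.65, 2.32]]
```

Run:
```python
from h import *
q0=manip.current_qpos();print(np.round(q0,2))
R=ori(35,True,-1)
W=[(-.055,.16,.36),(-.055,.13,.25),(-.055,.13,.139),(-.055,.01,.055),(-.052,.01,.10),(-.02,.01,.14),(.02,.01,.145),(.045,.01,.1145)]
for w in W:
    q=manip.inverse_kinematics(M(*w),R);print(w,None if q is None else np.round(q,2))
manip.set_gripper(0.0,20)
p=np.array(manip.current_ee_pos())
manip.move_l(p+[0,0,.17],max_speed=.2)
manip.move_ptp(M(*W[0]),R)
print(manip.current_time(),np.round(manip.current_qpos(),2),manip.current_ee_pos(),manip.current_force())
shot('scene','s1.png');shot('wrist','w1.png')
```

```text
[-1.32  0.35  1.65  0.    1.14 -0.08]
(-0.055, 0.16, 0.36) [ 0.65 -0.31  2.23 -1.03  0.7  -1.75]
(-0.055, 0.13, 0.25) [ 0.58 -0.07  2.36  4.71  0.53 -1.15]
(-0.055, 0.13, 0.139) [ 0.58  0.26  2.46  4.1   0.67 -0.42]
(-0.055, 0.01, 0.055) [ 0.38  0.6   2.25  3.73  0.71 -0.19]
(-0.052, 0.01, 0.1) [ 0.38  0.48  2.25  3.84  0.61 -0.32]
(-0.02, 0.01, 0.14) [ 0.46  0.39  2.2   4.09  0.54 -0.54]
(0.02, 0.01, 0.145) [ 0.54  0.41  2.14  4.26  0.56 -0.66]
(0.045, 0.01, 0.1145) [ 0.59  0.5   2.1   4.25  0.61 -0.59]
5.0 [ 0.65 -0.31  2.23 -1.03  0.7  -1.75] [0.41569322 0.16683105 0.36008805] [-0.46619373  0.4377982   0.15091551]
```

Run:
```python
from h import *
R=ori(35,True,-1)
q=np.array(manip.current_qpos())
a=q.copy();a[4]=.12;manip.move_j(a);print(manip.current_ee_pos())
a[3]=4.3;a[5]=-.6;manip.move_j(a);print(manip.current_ee_pos())
for z in (.25,.22,.2,.139):
    k=manip.inverse_kinematics(M(-.055,.13,z),R);print(z,None if k is None else np.round(k,2))
manip.move_ptp(M(-.055,.13,.2),R)
print(manip.current_time(),np.round(manip.current_qpos(),2),manip.current_ee_pos(),manip.current_force())
shot('scene','s2.png');shot('top','t2.png')
a=cv2.imread('pics/s2.png');b=cv2.imread('pics/t2.png')
cv2.imwrite('pics/c2.png',np.hstack([cv2.resize(a[40:290,180:440],(400,385)),cv2.resize(b[80:330,60:320],(400,385))]))
```

```text
[0.4068905  0.32946219 0.41204233]
[0.41680482 0.33577179 0.44372983]
0.25 [ 0.58 -0.07  2.36  4.71  0.53 -1.15]
0.22 [ 0.58  0.01  2.4   4.52  0.54 -0.93]
0.2 [ 0.58  0.07  2.42  4.4   0.56 -0.79]
0.139 [ 0.58  0.26  2.46  4.1   0.67 -0.42]
11.1583 [ 0.58  0.06  2.42  4.4   0.56 -0.79] [0.44577044 0.1653467  0.20089531] [-0.33522255 -0.26455333  0.62071443]
```

View pics/c2.png

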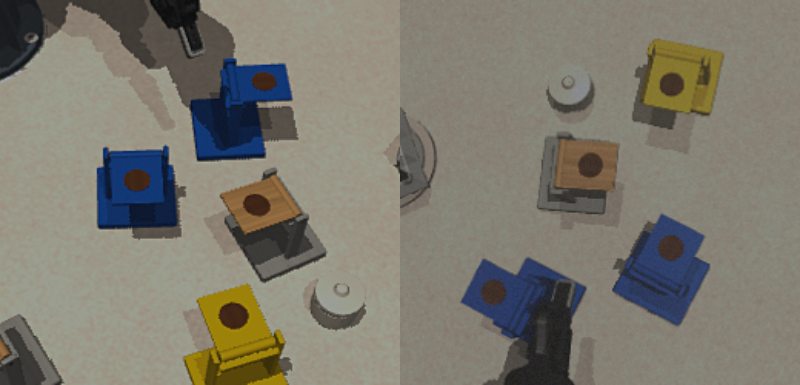

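The picture shows the closed fingertips above the gap between the two blue markers, with the jar marker untouched. Next I'll bring the tip down the tool axis to below the paddle's outer half.

Run:
```python
from h import *
R=ori(35,True,-1)
manip.move_l(M(-.055,.13,.139),R)
f0=np.array(manip.current_force())
manip.move_l(M(-.055,.07,.097),R);print(np.array(manip.current_force())-f0)
manip.move_l(M(-.055,.01,.055),R);print(np.array(manip.current_force())-f0)
print(manip.current_time(),manip.current_ee_pos(),M(-.055,.01,.055))
shot('scene','s3.png');shot('top','t3.png')
a=cv2.imread('pics/s3.png');b=cv2.imread('pics/t3.png')
cv2.imwrite('pics/c3.png',np.hstack([cv2.resize(a[110:240,280:410],(400,400)),cv2.resize(b[120:270,120:270],(400,400))]))
```

```text
[ 0.4512641   0.98870681 -0.17150128]
[ 0.33686095 -0.41264325  0.33321028]
13.1 [0.56412918 0.15474315 0.05529355] [0.56487047 0.15471951 0.055     ]
```

View pics/c3.png

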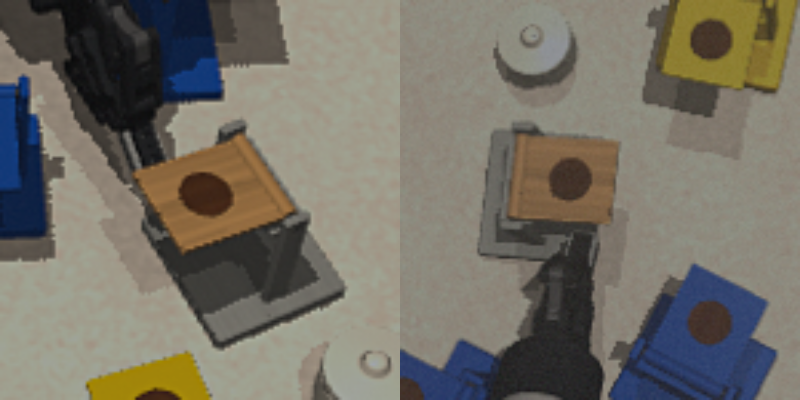

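The fingertips are under the paddle's outer half with no contact force. Now the arc sweep.

Run:
```python
from h import *
R=ori(35,True,-1)
f0=np.array(manip.current_force())
for w in [(-.055,.075),(-.053,.09),(-.05,.103),(-.042,.122),(-.032,.134),(-.02,.141),(-.008,.145),(.004,.147),(.014,.146)]:
    manip.move_l(M(w[0],.01,w[1]),R,max_speed=.05)
    f=np.array(manip.current_force())-f0;print(w,f.round(1))
    if np.linalg.norm(f)>7: print('STOP');break
print(manip.current_time())
shot('scene','s4.png');shot('top','t4.png')
a=cv2.imread('pics/s4.png');b=cv2.imread('pics/t4.png')
cv2.imwrite('pics/c4.png',np.hstack([cv2.resize(a[110:240,280:410],(400,400)),cv2.resize(b[120:270,120:270],(400,400))]))
```

```text
(-0.055, 0.075) [ 0.6 -0.2 -1.8]
(-0.053, 0.09) [ 0.6 -0.6 -1. ]
(-0.05, 0.103) [-0.  -0.6 -0.2]
(-0.042, 0.122) [ 0.6 -0.1 -0.6]
(-0.032, 0.134) [ 0.4  0.2 -0.4]
(-0.02, 0.141) [ 0.4  0.7 -1.2]
(-0.008, 0.145) [-0.2 -0.4 -1.3]
(0.004, 0.147) [ 0.2 -0.2 -0.3]
(0.014, 0.146) [-0.  -0.5 -1.1]
17.2
```

View pics/c4.png

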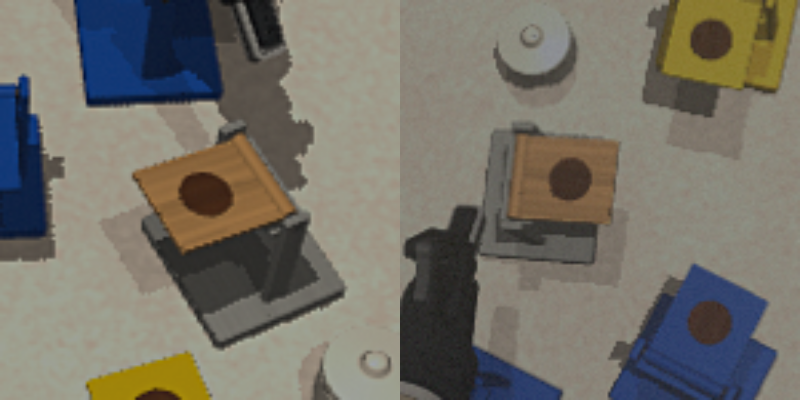

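The paddle didn't move and the gripper shows up off to the left of the marker, which isn't what I commanded. I'll read the state before moving anything else.

Run:
```python
from h import *
print(manip.current_time(),manip.current_ee_pos(),M(.014,.01,.146),np.round(manip.current_qpos(),3),manip.current_grip_width())
print(manip.current_tcp_rot(),ori(35,True,-1))
print(manip.inverse_kinematics(M(.014,.01,.146),ori(35,True,-1)))
```

```text
17.3 [0.57052543 0.22341582 0.14590797] [0.57059624 0.22348154 0.146     ] [ 0.531  0.407  2.145  4.246  0.557 -0.651] 0.0024821999899765947
[[ 8.16263604e-01 -5.71699236e-01  8.29078501e-02]
 [-6.79937148e-02  4.74403658e-02  9.96557207e-01]
 [-5.73664173e-01 -8.19090590e-01 -1.48110849e-04]] [[ 0.81632682 -0.57159819  0.08298214]
 [-0.06797499  0.0475966   0.99655103]
 [-0.57357644 -0.81915204  0.        ]]
[ 0.53121812  0.4074085   2.14476085  4.2461553   0.55690324 -0.651245  ]
```

View pics/s4.png

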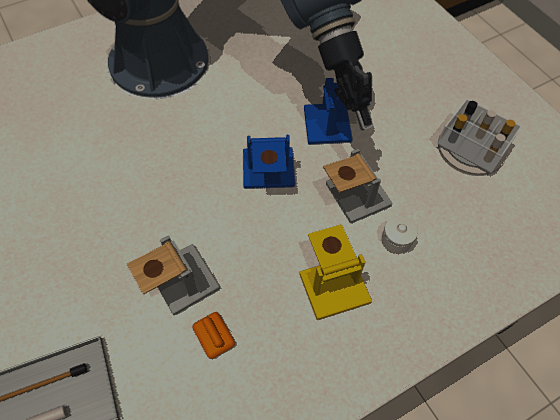

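View pics/t4.png

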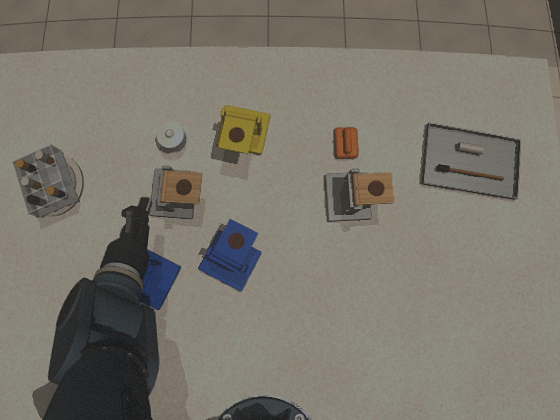

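```bash
python3 - <<'E'
from h import *
def proj(cal,X):
    K=np.array(cal['camera_matrix']);R=np.array(cal['R'])
    return cv2.projectPoints(np.array(X,float).reshape(1,3),cv2.Rodrigues(R)[0],np.array(cal['t'],float),K,np.array([cal['k1'],0,0,0,0.]))[0].ravel()
for c,f,p in [('scene','s4',[.5705,.2234,.146]),('top','t4',[.5705,.2234,.146]),('top','t3',[.5641,.1547,.0553]),('top','t2',[.4458,.1653,.2009]),('scene','s2',[.4458,.1653,.2009])]:
    cal=manip.get_calibration(c);print(f,proj(cal,p).round(0))
for c,f,u,v in [('top','t4',147,202),('top','t4',145,206),('scene','s4',366,120),('top','t2',164,262),('top','t2',166,270),('scene','s2',306,72),('scene','s2',304,68)]:
    d=np.load(f'pics/{f}.png.npy')[v,u];print(f,u,v,unproj(manip.get_calibration(c),u,v,d).round(3))
E
python3 - <<'E'
import cv2,numpy as np
a=cv2.imread('pics/t3.png');b=cv2.imread('pics/s3.png')
cv2.imwrite('pics/c3b.png',np.hstack([cv2.resize(a[180:300,110:260],(400,320)),cv2.resize(b[60:180,270:420],(400,320))]))
E
```

```text
s4 [372. 147.]
t4 [152. 186.]
t3 [193. 196.]
t2 [173. 247.]
s2 [313.  95.]
t4 147 202 [0.532 0.222 0.184]
t4 145 206 [0.522 0.222 0.197]
s4 366 120 [0.536 0.226 0.186]
t2 164 262 [0.418 0.173 0.238]
t2 166 270 [0.404 0.167 0.249]
s2 306 72 [0.416 0.166 0.233]
s2 304 68 [0.412 0.163 0.241]
```

View pics/c3b.png

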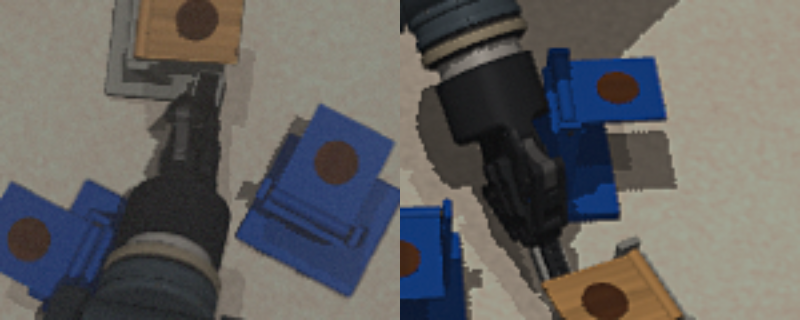

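Run:
```python
from h import *
T=np.array([.5705,.2234,.146]);R=ori(35,True,-1)
for c,f in [('top','t4'),('scene','s4')]:
    cal=manip.get_calibration(c);d=np.load(f'pics/{f}.png.npy')
    rows=[]
    for v in range(90,260):
        for u in range(110,400):
            if d[v,u]>0:
                X=unproj(cal,u,v,d[v,u]); L=R.T@(X-T)
                if -.15<L[0]<.03 and abs(L[1])<.06 and abs(L[2])<.06 and X[2]>.125: rows.append(L)
    L=np.array(rows);print(f,len(L))
    for lo in np.arange(-.15,.03,.01):
        m=(L[:,0]>=lo)&(L[:,0]<lo+.01)
        if m.any(): print(round(lo,3),m.sum(),'y',L[m,1].min().round(3),L[m,1].max().round(3),'z',L[m,2].min().round(3),L[m,2].max().round(3))
```

```text
t4 888
-0.15 136 y -0.048 0.012 z -0.019 0.02
-0.14 169 y -0.06 0.018 z -0.018 0.021
-0.13 92 y -0.06 0.044 z -0.016 0.016
-0.12 95 y -0.059 0.053 z -0.016 0.018
-0.11 107 y -0.051 0.052 z -0.016 0.011
-0.1 52 y -0.044 0.038 z -0.012 0.012
-0.09 71 y -0.035 0.027 z -0.012 0.011
-0.08 15 y -0.011 0.01 z -0.01 -0.005
-0.07 54 y -0.018 0.005 z -0.01 0.013
-0.06 54 y -0.017 0.006 z -0.01 0.013
-0.05 38 y -0.016 0.006 z -0.011 0.013
-0.04 5 y -0.009 -0.006 z -0.007 0.009
s4 875
-0.13 20 y 0.016 0.059 z -0.016 -0.006
-0.12 70 y -0.021 0.056 z -0.017 -0.005
-0.11 130 y -0.05 0.05 z -0.017 0.008
-0.1 172 y -0.046 0.043 z -0.015 0.014
-0.09 145 y -0.038 0.034 z -0.013 0.014
-0.08 88 y -0.026 0.013 z -0.013 0.014
-0.07 75 y -0.016 0.006 z -0.011 0.013
-0.06 75 y -0.017 0.006 z -0.011 0.012
-0.05 75 y -0.017 0.008 z -0.011 0.013
-0.04 25 y -0.009 0.002 z -0.01 0.011
```

Both cameras' depth shows the fingers really end about 38 mm behind the reported TCP along the tool axis, with no sideways error. The sweep therefore passed short of the marker, which also matches the near-zero forces. I'll correct for that offset, retreat and repeat.

```bash
cat >> h.py <<'E'
OFF=.038
def T(x,y,z,R): return M(x,y,z)+OFF*R[:,0]   # commanded TCP for a real fingertip at marker coords
def view(n):
    shot('scene',f's{n}.png');shot('top',f't{n}.png')
    a=cv2.imread(f'pics/s{n}.png');b=cv2.imread(f'pics/t{n}.png')
    cv2.imwrite(f'pics/c{n}.png',np.hstack([cv2.resize(a[110:240,280:410],(400,400)),cv2.resize(b[120:270,120:270],(400,400))]))
E
python3 - <<'E'
from h import *
R=ori(35,True,-1)
for w in [(-.05,.10,.118),(-.048,.01,.055),(-.02,.01,.141),(.014,.01,.146),(.045,.01,.113)]:
    k=manip.inverse_kinematics(T(*w,R),R);print(w,None if k is None else np.round(k,2))
f0=np.array(manip.current_force())
for w in [(-.05,.10,.14),(-.05,.10,.118),(-.048,.05,.083),(-.048,.01,.055)]:
    manip.move_l(T(*w,R),R);f=np.array(manip.current_force())-f0;print(w,f.round(1))
    if np.linalg.norm(f)>6: print('STOP');break
print(manip.current_time());view(5)
E
```

```text
(-0.05, 0.1, 0.118) [ 0.47  0.45  2.36  3.88  0.7  -0.27]
(-0.048, 0.01, 0.055) [ 0.36  0.68  2.18  3.71  0.71 -0.19]
(-0.02, 0.01, 0.141) [ 0.42  0.47  2.14  4.01  0.54 -0.48]
(0.014, 0.01, 0.146) [ 0.49  0.49  2.09  4.16  0.55 -0.59]
(0.045, 0.01, 0.113) [ 0.55  0.58  2.05  4.16  0.6  -0.54]
(-0.05, 0.1, 0.14) [ 0.6  0.1 -1.2]
(-0.05, 0.1, 0.118) [ 0.5  0.3 -1.4]
(-0.048, 0.05, 0.083) [-0.4 -0.6 -1.5]
(-0.048, 0.01, 0.055) [ 0.3  0.3 -1. ]
19.3917
```

View pics/c5.png

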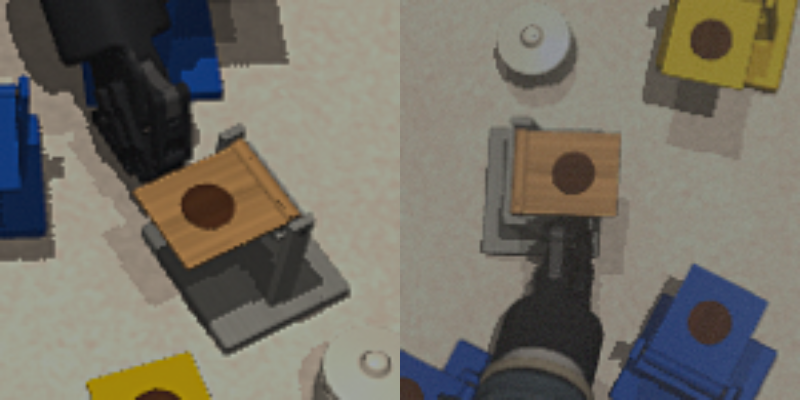

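The marker has shifted about 2 px (roughly 5 mm) away from the robot. The gripper's knuckle, which is wide in this jaw orientation, touched the paddle's near edge. I'll back off along the tool axis and re-measure.

Run:
```python
from h import *
R=ori(35,True,-1)
manip.move_l(T(-.048,.09,.111,R),R)
print(manip.current_time());view(6)
print(manip.current_force())
def meas(c,f,box):
    cal=manip.get_calibration(c);d=np.load(f'pics/{f}.png.npy');im=cv2.imread(f'pics/{f}.png')[:,:,::-1].astype(int)
    P=[];C=[]
    for v in range(box[1],box[3]):
        for u in range(box[0],box[2]):
            if d[v,u]>0: P.append(unproj(cal,u,v,d[v,u]));C.append(im[v,u])
    P=np.array(P);C=np.array(C)
    W=P[(C[:,0]-C[:,2]>35)&(P[:,2]>.07)&(P[:,2]<.16)]
    A=np.c_[W[:,:2],np.ones(len(W))];s=np.linalg.lstsq(A,W[:,2],rcond=None)[0]
    print(f,'wood',len(W),W.mean(0).round(4),'plane',s.round(3))
    F=P[(P[:,2]>.009)&(P[:,2]<.02)];print('foot',len(F),cv2.minAreaRect(F[:,:2].astype(np.float32)*1000), F.max(0).round(4),F.min(0).round(4))
for n in (0,6):
    meas('scene','scene0' if n==0 else 's6',(325,150,395,225)); meas('top','top0' if n==0 else 't6',(140,160,215,222))
```

```text
20.2917
[-0.12595304  0.21279337  0.69648974]
scene0 wood 1156 [0.5778 0.1721 0.1064] plane [-0.007 -0.096  0.127]
foot 1220 ((579.9800415039062, 207.95391845703125), (100.8157958984375, 111.29224395751953), 85.33995819091797) [0.6382 0.2571 0.0198] [0.5209 0.154  0.009 ]
top0 wood 976 [0.5756 0.1742 0.1077] plane [-0.009 -0.095  0.129]
foot 805 ((578.8572998046875, 209.42567443847656), (100.66678619384766, 111.58223724365234), 85.14680480957031) [0.6374 0.2632 0.0199] [0.5207 0.1593 0.0096]
s6 wood 1213 [0.5832 0.1709 0.1023] plane [0.004 0.017 0.097]
foot 1142 ((584.1557006835938, 207.26943969726562), (101.21290588378906, 109.86800384521484), 88.44329071044922) [0.6399 0.2572 0.02  ] [0.5281 0.156  0.009 ]
t6 wood 1007 [0.5809 0.1728 0.1037] plane [0.002 0.017 0.1  ]
foot 808 ((582.886962890625, 208.67808532714844), (100.86688232421875, 111.82881927490234), 88.70194244384766) [0.6398 0.2595 0.02  ] [0.526  0.1592 0.009 ]
```

View pics/c6.png

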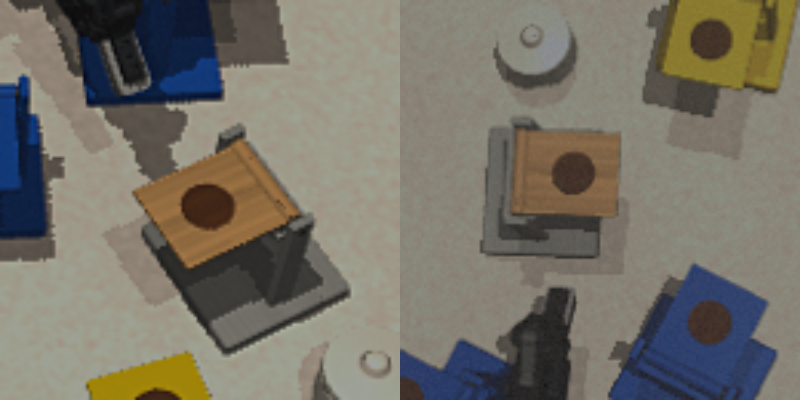

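The knuckle shifted the marker about 4 mm and turned it about 3°, and pressed the paddle down to its 0 stop. The jar is untouched. I'll roll the gripper 90° so its slim side faces the paddle, use the new pose and retry.

```bash
sed -i 's/O=np.array(\[.5794,.2087,0\]);th=np.deg2rad(85.24)/O=np.array([.5834,.2081,0]);th=np.deg2rad(88.57)/' h.py
python3 - <<'E'
from h import *
R=ori(35,False,1)
for w in [(-.044,.09,.111),(-.042,.012,.05),(-.02,.012,.141),(.014,.012,.146),(.04,.012,.1115)]:
    k=manip.inverse_kinematics(T(*w,R),R);print(w,None if k is None else np.round(k,2))
f0=np.array(manip.current_force())
manip.move_ptp(T(-.044,.09,.111,R),R);print(manip.current_time())
for w in [(-.042,.05,.077),(-.042,.012,.05),(-.042,.07),(-.044,.085),(-.045,.097)]:
    if len(w)==2: w=(w[0],.012,w[1])
    manip.move_l(T(*w,R),R,max_speed=.06 if w[1]<.02 else .1);f=np.array(manip.current_force())-f0;print(w,f.round(1))
    if np.linalg.norm(f)>6: print('STOP');break
print(manip.current_time());view(7)
E
```

```text
(-0.044, 0.09, 0.111) [0.41 0.48 2.35 3.73 0.68 1.36]
(-0.042, 0.012, 0.05) [0.33 0.69 2.18 3.6  0.71 1.42]
(-0.02, 0.012, 0.141) [0.39 0.47 2.16 3.87 0.52 1.16]
(0.014, 0.012, 0.146) [0.46 0.48 2.11 4.02 0.52 1.05]
(0.04, 0.012, 0.1115) [0.51 0.57 2.08 4.02 0.58 1.11]
21.825
(-0.042, 0.05, 0.077) [ 0.7 -1.  -0. ]
(-0.042, 0.012, 0.05) [-0.7 -1.2 -1. ]
(-0.042, 0.012, 0.07) [-1.1 -1.9  1.3]
(-0.044, 0.012, 0.085) [-0.3 -0.5  0.4]
(-0.045, 0.012, 0.097) [ 0.5 -1.6 -0.5]
24.6583
```

View pics/c7.png

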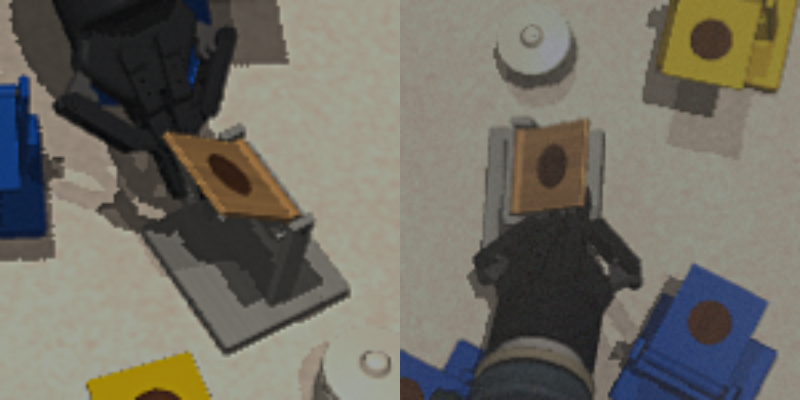

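The paddle is now up about 40–45° and the foot hasn't moved (bottom corner still at crop (225,352)). Continuing the arc.

Run:
```python
from h import *
R=ori(35,False,1)
f0=np.array([0,0,0.])
for w in [(-.042,.115),(-.032,.13),(-.02,.14),(-.006,.146),(.006,.147),(.018,.145)]:
    manip.move_l(T(w[0],.012,w[1],R),R,max_speed=.06);f=np.array(manip.current_force())-f0;print(w,f.round(1))
    if np.linalg.norm(f)>7: print('STOP');break
print(manip.current_time());view(8)
```

```text
(-0.042, 0.115) [-0.4  0.4 -0.8]
(-0.032, 0.13) [ 1.2  0.1 -0.3]
(-0.02, 0.14) [-0.2  0.6 -0.7]
(-0.006, 0.146) [ 0.3 -1.5 -0.1]
(0.006, 0.147) [ 0.  -0.6  0.7]
(0.018, 0.145) [-0.4  0.2  0.6]
27.1667
```

View pics/c8.png

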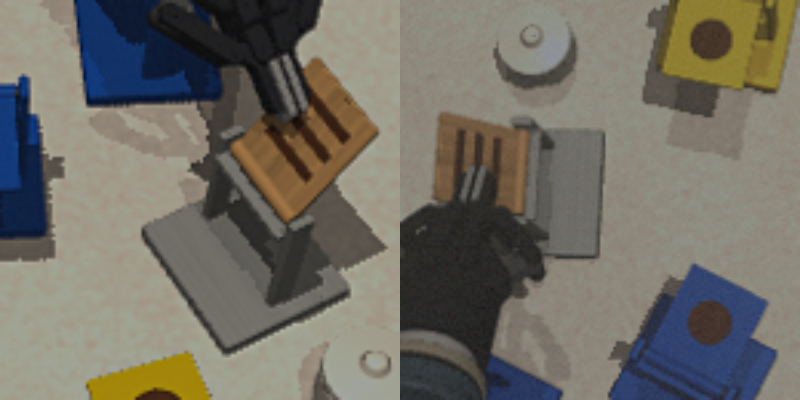

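The paddle is over the top, three-bar face showing, at about 135–150°. The foot hasn't moved. Next I'll press it gently down to the stop.

Run:
```python
from h import *
R=ori(35,False,1)
f0=[]
for i in range(4): f0.append(manip.current_force())
f0=np.mean(f0,0);print(f0)
def mf(): return np.mean([manip.current_force() for _ in range(4)],0)
for w in [(.03,.137),(.038,.126),(.042,.118)]:
    manip.move_l(T(w[0],.012,w[1],R),R,max_speed=.06);print(w,mf().round(1))
z=.118
while z>.098:
    z-=.002; manip.move_l(T(.042,.012,z,R),R,max_speed=.04);f=mf()-f0;print(round(z,4),f.round(1))
    if f[2]>3.5: break
print(manip.current_time());view(9)
```

```text
[0.09345458 0.19489431 0.51565129]
(0.03, 0.137) [-1.1 -0.2  0.4]
(0.038, 0.126) [-0.4 -0.7 -0.1]
(0.042, 0.118) [-0.1 -0.6  0. ]
0.116 [ 0.1 -0.1 -0. ]
0.114 [-0.4 -0.1  0.1]
0.112 [ 0.4 -1.  -1.3]
0.11 [ 0.9 -0.4 -0.3]
0.108 [-6.7 -0.8 12.3]
29.5833
```

View pics/c9.png

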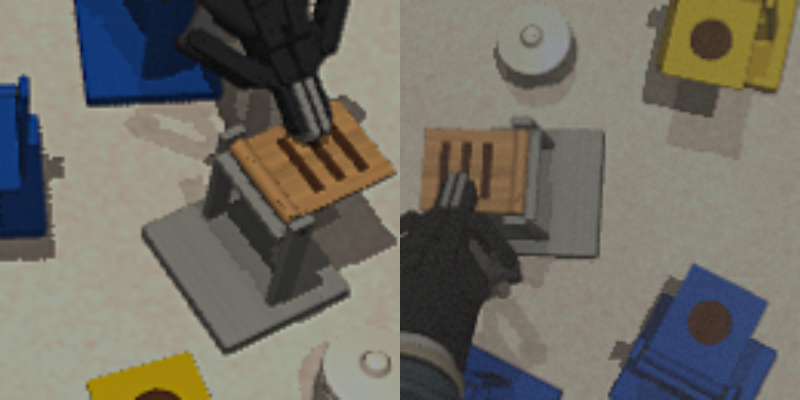

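The force jumped to 12 N, so the paddle is against its stop, and the foot is unmoved. I'll lift straight off, back away and check how flat it lies.

Run:
```python
from h import *
R=ori(35,False,1)
manip.move_l(T(.042,.012,.116,R),R,max_speed=.1)
manip.move_l(T(.042,.03,.17,R),R,max_speed=.15)
manip.move_l(T(.03,.09,.24,R),R,max_speed=.15)
print(manip.current_time());view(10)
for c,f,box in [('scene','s10',(325,130,420,230)),('top','t10',(120,155,215,225))]:
    cal=manip.get_calibration(c);d=np.load(f'pics/{f}.png.npy');im=cv2.imread(f'pics/{f}.png')[:,:,::-1].astype(int)
    P=[];C=[]
    for v in range(box[1],box[3]):
        for u in range(box[0],box[2]):
            if d[v,u]>0: P.append(unproj(cal,u,v,d[v,u]));C.append(im[v,u])
    P=np.array(P);C=np.array(C)
    W=P[(C[:,0]-C[:,2]>35)&(P[:,2]>.07)&(P[:,2]<.16)]
    s=np.linalg.lstsq(np.c_[W[:,:2],np.ones(len(W))],W[:,2],rcond=None)[0]
    print(f,'wood',len(W),W.mean(0).round(4),'plane',s.round(3))
    F=P[(P[:,2]>.009)&(P[:,2]<.02)];print('foot',cv2.minAreaRect(F[:,:2].astype(np.float32)*1000))
for n in ('jar','scrubber','scrubber_marker'): print(n,[(np.round(r['at'],3).tolist(),round(r['confidence'],2)) for r in manip.look_for('top',n)])
```

```text
31.2333
s10 wood 1192 [0.5893 0.2342 0.1022] plane [-0.007 -0.007  0.108]
foot ((524.5001220703125, 216.74298095703125), (110.42447662353516, 241.19261169433594), 81.23326110839844)
t10 wood 977 [0.5825 0.2431 0.1038] plane [ 0.    -0.016  0.107]
foot ((582.5763549804688, 208.49966430664062), (100.44107818603516, 111.29048919677734), 88.3425521850586)
jar [([0.699, 0.213, 0.046], 0.8), ([0.582, 0.244, 0.103], 0.58)]
scrubber [([0.692, -0.189, 0.02], 0.7)]
scrubber_marker [([0.573, -0.194, 0.093], 0.64)]
```

View pics/c10.png

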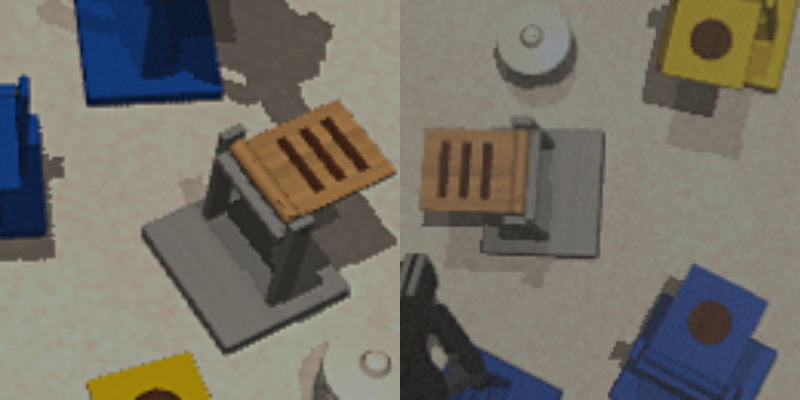

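View pics/s10.png

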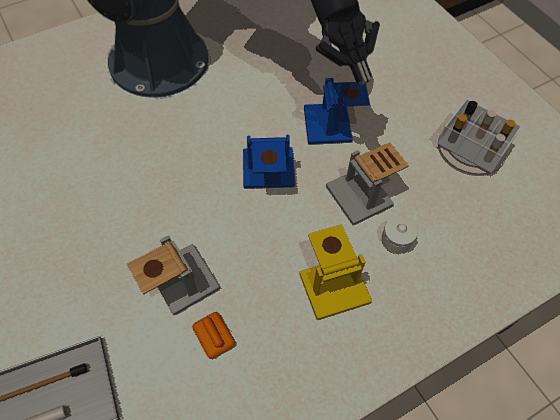

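Run:
```python
from bench import manip
manip.sign_off();print(manip.current_time())
```

```text
the job is handed in; nothing more can be done
the job is handed in; nothing more can be done
```

I turned the jar marker's paddle all the way over; it now lies flat on the opposite side with its three-bar face up. One thing went wrong on the way: I shifted the marker slightly, which the task said not to do.

- **Final state:** From depth, the paddle's top is at about 0.103 m and within 0.02 rad of level. That matches the reading I got with it against its 0 stop. The jar, the scrubber and the scrubber's marker read within about 2 mm of where they were at the start. By eye, the blue and yellow look-alikes hadn't moved, and the robot was clear of everything. I handed in at about 31 s, within the 45 s limit.
- **First sweep missed:** The cameras showed the fingers ending about 38 mm behind the reported tool tip, so the first sweep passed short of the paddle. I corrected for this in the later moves.
- **Marker shifted:** On the second approach a gripper knuckle touched the paddle's near edge and pushed the marker's foot about 4 mm and 3° away from the robot. I did not try to push it back. I then rolled the gripper 90°, and the foot did not move measurably after that.
- **Final press:** Pressing the paddle onto its stop peaked at about 14 N, more than the 3.5 N I was aiming for. The foot stayed put.

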